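# Clamp a reagent bottle on the bench shaker and start it

## Task

Stand the small amber reagent bottle upright on the bench shaker's platform between the two clamping jaws, about midway along them, and let go of it. Slide the movable jaw until it stops with the bottle held snugly against the fixed jaw, without forcing it, and only then press the larger of the two buttons (start) all the way down and release it. Do not press the smaller button (stop), and leave the other things on the bench where they are.

Things in the scene. Friction and masses are not known exactly. Their poses are not given: they have to be found in the camera images.
- shaker: Bench shaker, low white instrument, fixed, 220 (x) x 300 (y) mm. Origin: centre of its underside, on the bench; z up; x points away from the robot within 0.25 rad. Button panel along the -x edge, 55 mm above the bench. Behind it an aluminium platform, x -25 to 105, y -143 to 143 mm, top 73 mm above the bench. A fixed jaw stands across it near the -y end; a movable jaw slides along y.
- bottle: Amber reagent bottle with a black screw cap, closed, loose, upright: round body 48 mm diameter up to 76 mm, cap 30 mm diameter from 76 to 90 mm. Origin: centre of its underside, z up. 0.08 to 0.18 kg.
- fixed_face (a point): Middle of the fixed jaw's flat padded face, shaker x = +30, y = -85 mm, 18 mm above the platform; it looks along the shaker's +y. Both jaws are centred at x = +30 mm, 80 mm long in x, 36 mm high above the platform and 14 mm thick.
- jaw_face (a point): Middle of the movable jaw's clamping face, 18 mm above the platform; the face looks along the shaker's -y.
- jaw_grip (a point): Centre of the top of the movable jaw's black grip block, 41 mm above the platform. The block, 30 (x) x 16 (y) x 40 mm high, stands 76 mm to +y of the clamping face, on a 24 mm wide, 8 mm high bar that joins it to the jaw. It can be pinched from above or pushed on its +y side, where it is clear.
- jaw (a joint): Slide of the movable jaw in m, 0 to 0.10; grows as it moves along the shaker's -y towards the fixed jaw; gap between the faces = 0.130 minus this. Friction about 2.5 N; stays where left. With the bottle between, it stops at about 0.082, the bottle touching both faces; the bottle slides easily on the platform when pushed.
- start_top (a point): Centre of the top of the larger push button (start), round, 32 mm diameter, pressed straight down, on the panel at shaker x = -75, y = +80 mm; the point moves with the button. Released, its top stands 79 mm above the bench; a 48 mm wide collar round it stands 67 mm above the bench.
- start (a joint): Travel of the larger button in m: 0 released, 0.008 fully down against its hard stop; spring return, about 5 N when fully down.
- stop_top (a point): Centre of the top of the smaller push button (stop), round, 18 mm diameter, on the panel at shaker x = -75, y = +5 mm.
- stop (a joint): Travel of the smaller button in m: 0 released, 0.005 fully down; spring return.
- wash_bottle: Bystander: larger white bottle with a teal cap, 66 mm diameter, 153 mm high, loose. Origin: centre of its underside.
- beaker: Bystander: clear empty beaker, 53 mm diameter, 67 mm high, loose. Origin: centre of its underside.
- tape: Bystander: roll of paper tape lying flat, 75 mm diameter, 24 mm high, loose. Origin: centre of its underside.
Things that resemble listed ones, but are neither listed nor needed, are in the scene too. Leave any green look-alike of the bottle alone.

How it is judged:
By the outcome, as a careful person would: the job done as asked, in the order asked, and still so for the second after the job is handed in, with the robot touching nothing.
It also fails if it takes over 64 s, if anything falls off the work surface, if the arm or the gripper's body presses on something with over 40 N, if the wrist force passes 120 N, or if a joint passes its speed limit or range.

## Robot

A 6-joint arm with a two-finger parallel gripper is mounted at the origin on a cart in front of the work surface, level with it; the furniture and walls round the work are solid. World frame = base frame: x ahead of the robot, y to its left, z up, the work surface at z = 0. Lengths are in m, angles in rad, forces in N, time in s.
With the tool pointing down it reaches from about 0.35 to 0.775 m from the base axis. Payload 7.3 kg.
Tool frame: the origin (TCP) lies at the very end of the fingers, on their centre line; the grasp point (between the pads) lies 19 mm behind it; z points along the fingers, y is the line along which they close (so a half turn about z gives the same grasp; the last joint's range is limited). The gripper opens to 92 mm and grips with 3 to 60 N. Pads are 19 mm wide; open, the fingers measure 130 mm over their backs; the gripper's body (75 mm by 190 mm) begins 47 mm behind the grasp point.
Start: joints at [-1.473, 0.342, 1.524, -0, 1.275, -0.146], TCP at [0.127, -0.509, 0.227] pointing down, gripper open.
Joint ranges: [-2.53, 2.53], [-0.77, 2.02], [0.04, 2.7], [-1, 4.14], [0.28, 2.66], [-3.11, 3.11]. Speed limits (rad/s): [2.57, 2.57, 3.14, 3.14, 3.14, 3.14].

## Interface

Orientations are given as [roll, pitch, yaw] about the fixed x, y, z axes, in that order (R = Rz(yaw) Ry(pitch) Rx(roll)).
In Python, from cell import robot gives the robot as it stands.
- The arm moves only by the tool apply_moves, never from a script. Its argument "motion" is text: rows parted by semicolons, each of 7 numbers parted by spaces: the opening in per cent of the stroke, from 0 (shut) to 100 (fully open), then the shift along the tool's x, y, z in cm, then the turn, a rotation vector about the tool's x, y, z in rad. A call has 1 to 20 rows; each row shifts and turns the commanded pose from where the row before left it, along the tool's axes as they then stand; what a row does not reach is not made up. A row lasts 1/8 s, in which the tool goes at most 62.5 mm and 10.7 degrees, less where a joint would pass 70% of its speed; a pose out of reach is approached as far as the arm can. A call with a gripper value outside its range is refused whole. The fingers move at their own pace and stop on an object; "force" is the grip in N (left out, the last holds). Time passes only in rows, so rows that do not move let the fingers close. It gives the time, the measured TCP pose, the force, the opening and the grip force at its end, in the units of the state.
- robot.observe(): the state, without advancing time (a new reading comes with each control period).
- robot.read_camera(name): name is "side" or "top"; returns a dict with "img" (480x640x3 uint8, red, green, blue), "fovy" (degrees; the focal length in pixels is half the picture's height over the tangent of half this angle, whatever the lens; pixels are square), "cx", "cy" (the principal point, pixels), "k1" (the pictures are not rectified: a ray, as slopes to the right and down, at radius r is drawn at 1 + k1 r^2 times it, then the intrinsics apply), "R" (3x3) and "t" (3): a world point X has camera coordinates R X + t. Camera axes: x right, y down, z forward; pixel columns grow to the right and rows downward; lengths in m; the calibration is good to about 2 mm. A picture is of the moment at which its call begins. There is no depth.
- robot.hand_in(): hands the job in; it is judged then, once.
Trained networks look in a picture, given as the dict that the camera call returned (one of the last four; its "shot" number tells which), for a name from the list of things; names that differ only in an ending like _2 or _b are one class to them, and where a whole thing is asked for, a point or a joint stands for the part that bears it (a point fixed in the world has none). Each returns a list of dicts, best first, with "score" (0 to 1); they miss things now and then, are a little off and sometimes report something else, mostly with a low value. They report only what shows in the picture. A call takes as long as a camera call. They do not tell look-alikes from the thing itself.
- robot.search_frame(target, picture): "centre" ([x, y, z] in m, in world coordinates, good to about 4 mm: the middle of the surface that is visible of it).
- robot.trace(target, picture): "pixels" (480x640 bool, what is visible of it).
The state is a dict: "time": time; "qpos": joint angles; "qvel": joint speeds; "joint_efforts": joint torques, N m; "tool_pos": TCP position; "tool_rot": TCP orientation; "contact_force": force on the tool from outside, world axes, zero at the start; "torque": the same for the moment, N m; "opening": finger opening in m; "grip_force": force on a finger pad.
Only numpy, scipy, OpenCV 4.12 (cv2) and the standard library are available. Lean on these libraries where they do the work, as an engineer would, in place of code of your own. Each camera call takes 0.05 s, during which the arm holds its last target. There are 200 camera calls.

## Working session

There is one attempt and no reset: what is moved stays moved. The work goes in short steps, Python scripts to look and compute and a tool call to move; the robot and the scene stay as the last step left them, time stands still between calls to the robot, and variables do not carry over. Pictures are saved under pics/ and viewed, at most 10 in all, crops included, and the job is handed in when it is done.

Besides the shell and the picture viewer there is one more tool, called after ">>>" as a command line: name --argument value ..., lists and objects as JSON in quotes. apply_moves: Moves the arm, as the interface text tells. Its arguments: {"type":"object","properties":{"motion":{"type":"string"},"force":{"type":"number"}},"required":["motion"]}

```bash
mkdir -p pics; cat > h.py <<'E'
from cell import robot
import cv2, numpy as np
def shot(n,name=None):
    p=robot.read_camera(n)
    if name: cv2.imwrite(f'pics/{name}.png',p['img'][:,:,::-1])
    return p
def K(p):
    f=240/np.tan(np.radians(p['fovy'])/2); return f
def proj(p,X):
    c=np.array(p['R'])@np.array(X)+np.array(p['t']); s=c[:2]/c[2]; s=s*(1+p['k1']*(s@s)); return s*K(p)+[p['cx'],p['cy']]
def onz(p,uv,z):
    d=(np.array(uv)-[p['cx'],p['cy']])/K(p); s=d.copy()
    for _ in range(20): s=d/(1+p['k1']*(s@s))
    R=np.array(p['R']);r=R.T@np.append(s,1); o=-R.T@np.array(p['t'])
    return o+r*(z-o[2])/r[2]
E
python3 - <<'E'
from h import *
for n in ('top','side'):
    p=shot(n,n+'0'); print(n,p['fovy'],p['k1'],p['t'])
    for t in ['shaker','bottle','fixed_face','jaw_face','jaw_grip','start_top','stop_top','wash_bottle','beaker','tape']:
        print(t,[(np.round(d['centre'],3).tolist(),round(d['score'],2),proj(p,d['centre']).round().tolist()) for d in robot.search_frame(t,p)[:3]])
print(robot.observe())
E
```

```text
top 42.527520303129215 0.03649325541628996 [0.05656892 0.57942065 1.45000993]
shaker [([0.574, -0.023, 0.071], 0.73, [345.0, 240.0])]
bottle [([0.456, 0.219, 0.067], 0.86, [242.0, 292.0]), ([0.448, 0.315, 0.069], 0.82, [200.0, 297.0]), ([0.531, 0.264, 0.066], 0.74, [223.0, 260.0])]
fixed_face [([0.572, -0.021, 0.074], 0.97, [344.0, 240.0])]
jaw_face [([0.606, 0.035, 0.105], 0.74, [320.0, 224.0]), ([0.496, -0.009, 0.076], 0.51, [340.0, 273.0]), ([0.704, -0.336, 0.026], 0.34, [474.0, 185.0])]
jaw_grip [([0.609, 0.029, 0.106], 0.75, [323.0, 223.0]), ([0.572, -0.019, 0.073], 0.34, [343.0, 241.0])]
start_top [([0.502, 0.061, 0.081], 0.64, [309.0, 271.0]), ([0.611, 0.031, 0.106], 0.18, [321.0, 222.0])]
stop_top [([0.5, -0.005, 0.078], 0.5, [338.0, 271.0]), ([0.447, 0.318, 0.068], 0.33, [199.0, 297.0])]
wash_bottle [([0.489, -0.32, 0.112], 0.72, [480.0, 273.0]), ([0.609, 0.031, 0.108], 0.5, [322.0, 223.0])]
beaker [([0.701, -0.338, 0.027], 0.87, [475.0, 186.0])]
tape [([0.493, -0.321, 0.112], 0.35, [480.0, 271.0])]
side 57.53313676692732 -0.04419455706604643 [0.59550356 0.15372368 0.9525760
[... 801 characters left out ...]
ime': 1.1, 'qpos': array([-1.47299750e+00,  3.42009122e-01,  1.52405523e+00, -3.91432505e-06,
        1.27542355e+00, -1.46033367e-01]), 'qvel': array([-1.78304704e-03,  3.95844081e-04, -3.22635600e-05, -9.41265402e-04,
       -1.00111431e-04, -1.36945055e-04]), 'joint_efforts': array([-4.03846370e-04, -4.31142747e+01, -2.44478899e+01,  7.20326859e-02,
        4.83149942e-02,  3.06832810e-06]), 'tool_pos': array([ 0.12675382, -0.50950214,  0.22675142]), 'tool_rot': array([3.14148956e+00, 1.89478191e-05, 2.43833332e-01]), 'contact_force': array([-0.3935957 ,  0.32822232,  0.01268088]), 'torque': array([-0.01917786, -0.06029254,  0.06347243]), 'grip_force': 0.0, 'opening': 0.09180531142569273}
```

View pics/top0.png

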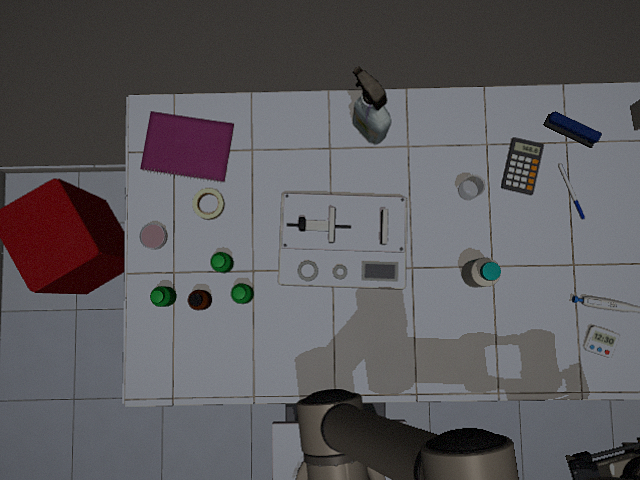

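View pics/side0.png

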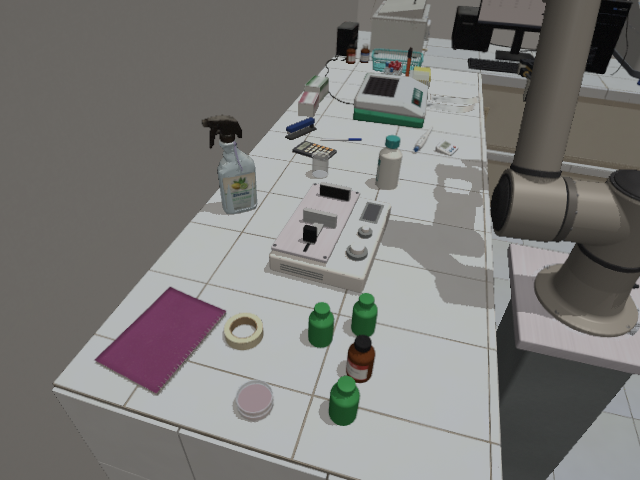

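Top view: amber bottle with a black cap at (200,299), green look-alikes at (162,296), (242,293) and (221,262). In the side view amber is at (361,358), with greens at (345,404), (321,327) and (364,315). More amber bottles stand far off at (350,55) and (365,55), off the work area. I choose the one at (200,299) and check it in a crop, next to the shaker.

```bash
python3 - <<'E'
from h import *
a=cv2.imread('pics/top0.png'); b=cv2.imread('pics/side0.png')
A=cv2.resize(a[250:320,140:260],(480,280),interpolation=cv2.INTER_CUBIC)
C=cv2.resize(b[290:430,300:400],(200,280),interpolation=cv2.INTER_CUBIC)
B=cv2.resize(a[185:295,270:415],(396,300),interpolation=cv2.INTER_CUBIC)
D=cv2.resize(b[175:290,260:400],(365,300),interpolation=cv2.INTER_CUBIC)
o=np.zeros((580,770,3),np.uint8);o[:280,:480]=A;o[:280,480:680]=C;o[280:,:396]=B;o[280:,396:761]=D
cv2.imwrite('pics/crop1.png',o)
p=shot('top')
m=robot.trace('shaker',p)[0]['pixels'];c,_=cv2.findContours(m.astype(np.uint8),0,2)
r=cv2.boxPoints(cv2.minAreaRect(max(c,key=len)));print('shaker corners@.055',[onz(p,q,.055)[:2].round(4).tolist() for q in r])
for d in robot.trace('bottle',p):
    ys,xs=np.nonzero(d['pixels']);print(xs.mean(),ys.mean(),len(xs),p['img'][ys,xs].mean(0).round())
# dark cap in neighbourhood
E
```

```text
shaker corners@.055 [[0.4711, 0.138], [0.6909, 0.1284], [0.6749, -0.1749], [0.4562, -0.161]]
221.45544554455446 262.25742574257424 404 [19. 71. 31.]
241.4805194805195 293.4051948051948 385 [19. 72. 31.]
199.15945945945947 299.8243243243243 370 [28. 14. 10.]
```

View pics/crop1.png

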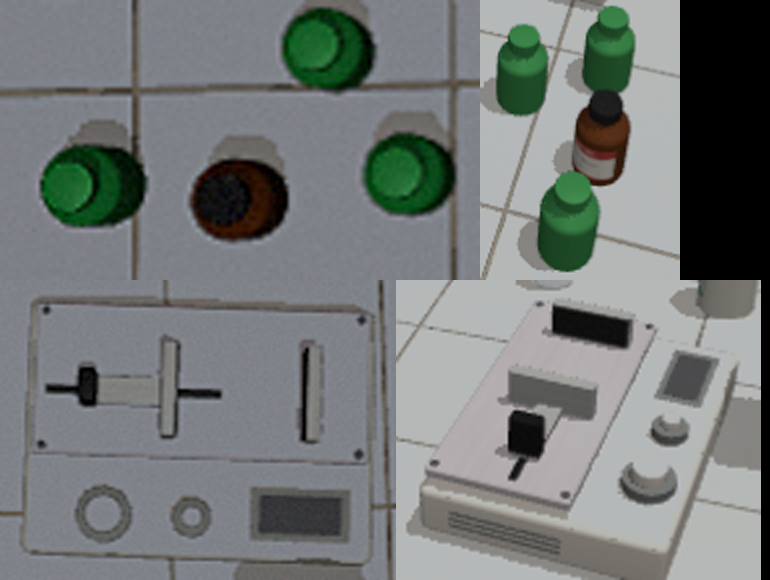

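```bash
cat > m.py <<'E'
from h import *
from scipy.optimize import least_squares
T=lambda u,v:(270+u/2.7310-.3,185+(v-280)/2.727-.3)
S=lambda u,v:(260+(u-396)/2.607-.3,175+(v-280)/2.609-.3)
top=shot('top');side=shot('side')
a,b=59.,136.
obs=[(top,T(104,514),(-.075,.08,.079)),(top,T(191,517),(-.075,.005,.076)),
 (side,S(649,474),(-.075,.08,.079)),(side,S(671,426),(-.075,.005,.076)),(top,T(312,391),(.03,-.092,.109))]
sc=[(1,1),(1,-1),(-1,-1),(-1,1)]
for q,s in zip([T(46,310),T(362,321),T(359,454),T(41,443)],sc): obs.append((top,q,s))
for q,s in zip([S(434,463),S(540,304),S(649,327),S(565,495)],[(1,1),(1,-1),(-1,-1),(-1,1)]): obs.append((side,q,s))
def W(p,L): c,s=np.cos(p[2]),np.sin(p[2]); return [p[0]+c*L[0]-s*L[1],p[1]+s*L[0]+c*L[1],L[2]]
def res(p):
    return np.concatenate([proj(c,W(p,L if len(L)==3 else (.04+p[3]*L[0],p[4]*L[1],.074)))-q for c,q,L in obs])
r=least_squares(res,[.57,-.02,0,.057,.135],loss='soft_l1',x_scale=[.01,.01,.1,.01,.01]);print(r.x.round(4),res(r.x).reshape(-1,2).round(1).tolist())
p=r.x
P=lambda L:np.round(W(p,L),4)
print('start',P((-.075,.08,.079)),'fixed',P((.03,-.085,.091)))
print('place',P((.03,-.085+.035,.073)))
# jaw position along y by grip top (top cam) 
g=onz(top,T(88,385),.114); c,s=np.cos(p[2]),np.sin(p[2]); R=np.array([[c,s],[-s,c]])
print('grip local',g,R@(g[:2]-p[:2])); g=onz(top,T(170,387),.109);print('jaw mid local',R@(g[:2]-p[:2]))
print('bottle',onz(top,(140+222/4-.4,250+197/4-.4),.09), 'side', onz(side,(300+(605-480)/2-.3,290+100/2-.3),.089))
E
python3 m.py
```

```text
[ 0.5761 -0.017  -0.0569  0.0575  0.135 ] [[-0.9, -1.0], [-0.2, -0.8], [1.0, -2.9], [0.8, -3.0], [0.2, 0.0], [-0.0, -0.6], [-0.2, -0.5], [-0.4, -0.2], [-0.4, -0.5], [0.9, 0.3], [0.6, 0.1], [0.6, -0.1], [0.3, 0.3]]
start [0.5058 0.0672 0.079 ] fixed [ 0.6012 -0.1035  0.091 ]
place [ 0.6032 -0.0686  0.073 ]
grip local [0.60903419 0.07568725 0.114     ] [0.02763001 0.09439068]
jaw mid local [0.02909436 0.0263371 ]
bottle [0.44311675 0.32281277 0.09      ] side [0.44684606 0.32052592 0.089     ]
```

>>> apply_moves --motion "100 0 0 -1 0 0 -0.1814;100 0 0 -1 0 0 -0.1814;100 0 0 -1 0 0 -0.1814;100 0 0 -1 0 0 -0.1814;100 0 0 -1 0 0 -0.1814;100 0 0 -1 0 0 -0.1814;100 0 0 -1 0 0 -0.1814;100 3.05 2.76 0 0 0 0;100 3.05 2.76 0 0 0 0;100 3.05 2.76 0 0 0 0;100 3.05 2.76 0 0 0 0;100 3.05 2.76 0 0 0 0;100 3.05 2.76 0 0 0 0;100 3.05 2.76 0 0 0 0;100 3.05 2.76 0 0 0 0;100 3.05 2.76 0 0 0 0;100 3.05 2.76 0 0 0 0;100 0 0 0 0 0 0" --force 15

```text
time: 3.6
tool_pos: [0.421, -0.219, 0.2966]
tool_rot: [3.141, -0.0, 1.517]
contact_force: [0.2, -0.8, 0.1]
opening: 0.092
grip_force: 0.0
```

>>> apply_moves --motion "100 4.5 -0.06 0 0 0 0;100 4.5 -0.06 0 0 0 0;100 4.5 -0.06 0 0 0 0;100 4.5 -0.06 0 0 0 0;100 4.5 -0.06 0 0 0 0;100 4.5 -0.06 0 0 0 0;100 4.5 -0.06 0 0 0 0;100 4.5 -0.06 0 0 0 0;100 4.5 -0.06 0 0 0 0;100 4.5 -0.06 0 0 0 0;100 4.5 -0.06 0 0 0 0;100 4.5 -0.06 0 0 0 0;100 0 0 3 0 0 0;100 0 0 4 0 0 0;100 0 0 4 0 0 0;100 0 0 2 0 0 0;100 0 0 0 0 0 0"

```text
time: 5.72
tool_pos: [0.4431, 0.3173, 0.1653]
tool_rot: [-3.139, 0.002, 1.513]
contact_force: [1.0, -0.6, 0.8]
opening: 0.0919
grip_force: 0.0
```

```bash
python3 - <<'E'
from h import *
s=robot.observe();print(s['tool_pos'],s['tool_rot'])
p=shot('side')
im=p['img'][:,:,::-1].copy()
b=np.array([.4455,.3215])
for z in (0,.09): cv2.circle(im,tuple(int(round(v)) for v in proj(p,[*b,z])),2,(255,0,255),1)
cv2.imwrite('pics/c2.png',cv2.resize(im[200:430,240:480],(720,570)[:1]+(600,)) if 0 else cv2.resize(im[220:420,260:460],(600,600)))
E
```

```text
[0.44305502 0.31734983 0.16528043] [-3.13862766e+00  2.29926762e-03  1.51275623e+00]
```

View pics/c2.png

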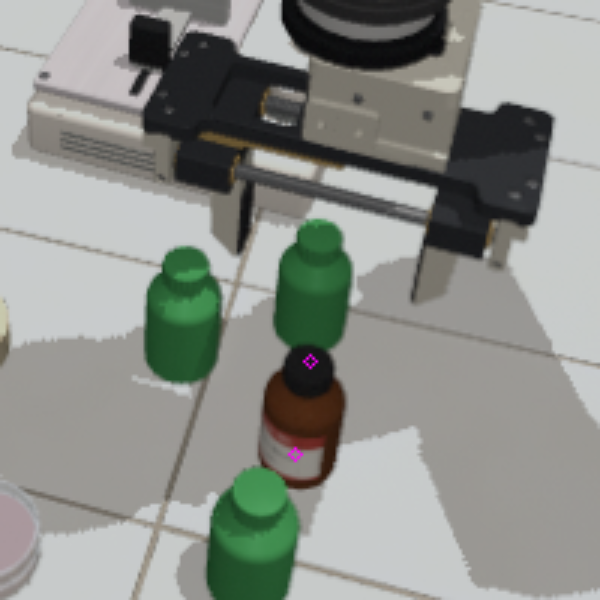

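The cap marker (310,362) and base marker (295,455) sit on the amber bottle, so the estimate holds. I'll descend with small corrections.

>>> apply_moves --motion "100 0.4 0.2 2 0 0 0;100 0 0 3 0 0 0;100 0 0 3 0 0 0;100 0 0 2.5 0 0 0;100 0 0 1.6 0 0 0;100 0 0 1 0 0 0;100 0 0 0 0 0 0;45 0 0 0 0 0 0;45 0 0 0 0 0 0;45 0 0 0 0 0 0;40 0 0 0 0 0 0;40 0 0 0 0 0 0;40 0 0 0 0 0 0;40 0 0 0 0 0 0" --force 15

```text
time: 7.52
tool_pos: [0.4456, 0.3226, 0.0357]
tool_rot: [-3.142, 0.0, 1.514]
contact_force: [-0.2, -0.4, 1.1]
opening: 0.047
grip_force: 15.0
```

>>> apply_moves --motion "40 0 0 -1 0 0 0;40 0 0 -3 0 0 0;40 0 0 -4 0 0 0;40 0 0 -4 0 0 0;40 0 0 -4 0 0 0;40 0 0 -2 0 0 0;40 -1.8 0.9 0 0 0 0;40 -3.645 1.796 0 0 0 0;40 -3.645 1.796 0 0 0 0;40 -3.645 1.796 0 0 0 0;40 -3.645 1.796 0 0 0 0;40 -3.645 1.796 0 0 0 0;40 -3.645 1.796 0 0 0 0;40 -3.645 1.796 0 0 0 0;40 -3.645 1.796 0 0 0 0;40 -3.645 1.796 0 0 0 0;40 -1.845 0.896 0 0 0 0;40 0 0 0 0 0 0;40 0 0 0 0 0 0"

```text
time: 9.9
tool_pos: [0.6035, -0.0506, 0.2154]
tool_rot: [-3.14, -0.001, 1.514]
contact_force: [-0.2, 0.7, -0.7]
opening: 0.0468
grip_force: 15.0
```

```bash
python3 - <<'E'
from h import *
s=robot.observe();print(s['tool_pos'],s['tool_rot'],s['opening'])
a=shot('side')['img'][100:300,220:440,::-1];b=shot('top')['img'][170:290,260:440,::-1]
cv2.imwrite('pics/c3.png',np.vstack([cv2.resize(a,(440,400))[:, :], cv2.resize(b,(440,200))*0]) if 0 else np.hstack([cv2.resize(a,(495,450)),cv2.resize(b,(300,450))[:, :] if 0 else cv2.copyMakeBorder(cv2.resize(b,(300,200)),0,250,0,0,0)]))
E
```

```text
[ 0.60350293 -0.05059347  0.21536311] [-3.14046786e+00 -5.84202535e-04  1.51414994e+00] 0.04678123724013622
```

View pics/c3.png

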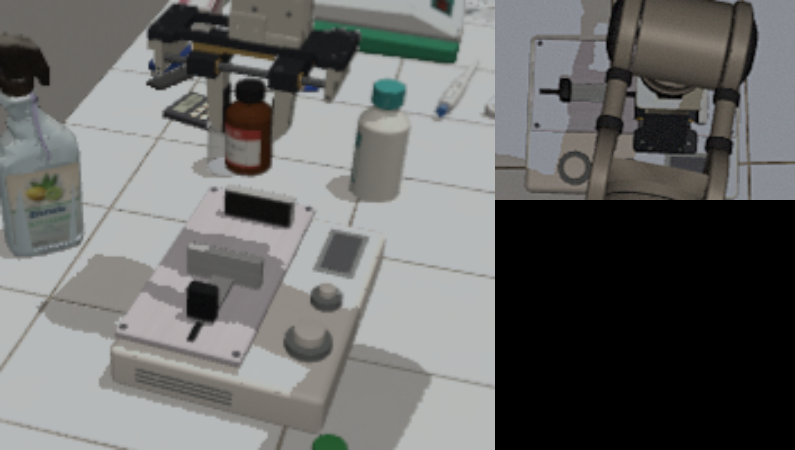

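The bottle hangs upright in the grip at (248,130), above the gap between the jaws. I'll lower it.

>>> apply_moves --motion "40 -0.1 0.07 2 0 0 0;40 0 0 3 0 0 0;40 0 0 2.5 0 0 0;40 0 0 1.5 0 0 0;40 0 0 1 0 0 0;40 0 0 0.3 0 0 0;40 0 0 0.1 0 0 0;40 0 0 0.1 0 0 0;40 0 0 0 0 0 0"

```text
time: 11.12
tool_pos: [0.6049, -0.0526, 0.1111]
tool_rot: [3.141, 0.0, 1.514]
contact_force: [-0.4, -0.1, -2.2]
opening: 0.0469
grip_force: 15.0
```

>>> apply_moves --motion "40 0 0 0.1 0 0 0;40 0 0 0.1 0 0 0;40 0 0 0 0 0 0"

```text
time: 11.5
tool_pos: [0.6048, -0.0526, 0.1087]
tool_rot: [3.142, 0.0, 1.514]
contact_force: [0.7, 0.5, -0.6]
opening: 0.0469
grip_force: 15.0
```

>>> apply_moves --motion "40 0 0 0.1 0 0 0;40 0 0 0 0 0 0;40 0 0 0 0 0 0"

```text
time: 11.88
tool_pos: [0.6048, -0.0527, 0.1086]
tool_rot: [3.141, 0.0, 1.514]
contact_force: [-1.9, 0.5, 5.2]
opening: 0.0471
grip_force: 15.0
```

>>> apply_moves --motion "56 0 0 -0.05 0 0 0;60 0 0 0 0 0 0;75 0 0 0 0 0 0;75 0 0 0 0 0 0;75 0 0 -1 0 0 0;75 0 0 -2 0 0 0;75 0 0 -3 0 0 0;75 0 0 -4 0 0 0;75 0 0 -2 0 0 0;75 0 0 0 0 0 0"

```text
time: 13.12
tool_pos: [0.6056, -0.0527, 0.2306]
tool_rot: [3.137, 0.001, 1.514]
contact_force: [0.4, -0.8, -0.6]
opening: 0.0688
grip_force: 0.0
```

>>> apply_moves --motion "0 3.4 -0.05 0 0 0 0;0 4.5 -0.03 0 0 0 0;0 4.5 -0.03 0 0 0 0;0 4.5 -0.04 0 0 0 0;0 0 0 2 0 0 0;0 0 0 4 0 0 0;0 0 0 4 0 0 0;0 0 0 2.5 0 0 0;0 0 0 1.3 0 0 0;0 0 0 0 0 0 0"

```text
time: 14.38
tool_pos: [0.6123, 0.1162, 0.0891]
tool_rot: [-3.139, 0.0, 1.514]
contact_force: [-1.0, -0.3, 0.0]
opening: 0.0007
grip_force: 0.0
```

```bash
python3 - <<'E'
from h import *
s=robot.observe();print(s['tool_pos'],s['tool_rot'],s['opening'],s['contact_force'])
a=shot('side')['img'][160:290,250:400,::-1]
cv2.imwrite('pics/c4.png',cv2.resize(a,(600,520),interpolation=cv2.INTER_CUBIC))
E
```

```text
[0.61230562 0.11616753 0.08912806] [-3.13938519e+00  3.41989561e-04  1.51355543e+00] 0.0007259147910293202 [-0.9566912  -0.25160302  0.02048843]
```

View pics/c4.png

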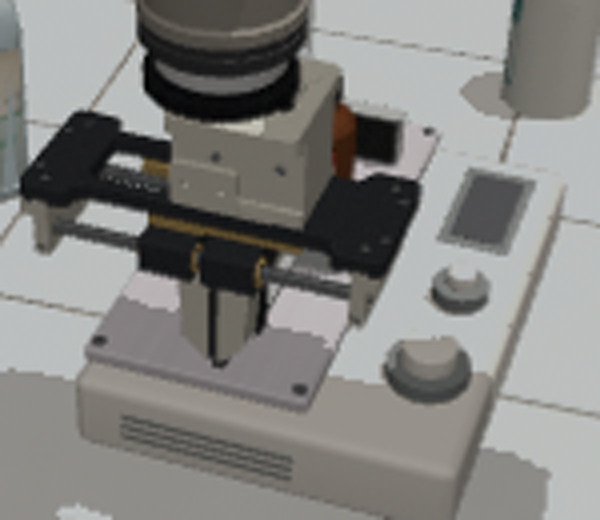

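Fingers stand behind the grip block at (220,350), and the bottle stands beyond it at (345,140). Pushing now.

>>> apply_moves --motion "0 -1 0 0 0 0 0;0 -0.8 0 0 0 0 0;0 -0.5 0 0 0 0 0;0 -0.5 0 0 0 0 0;0 -0.5 0 0 0 0 0;0 0 0 0 0 0 0"

```text
time: 15.18
tool_pos: [0.6109, 0.0827, 0.0901]
tool_rot: [-3.141, 0.001, 1.513]
contact_force: [-0.1, -0.7, 0.6]
opening: 0.0004
grip_force: 0.0
```

>>> apply_moves --motion "0 -0.5 0 0 0 0 0;0 -0.5 0 0 0 0 0;0 -0.5 0 0 0 0 0;0 -0.5 0 0 0 0 0;0 -0.5 0 0 0 0 0;0 0 0 0 0 0 0"

```text
time: 15.92
tool_pos: [0.6095, 0.0575, 0.0901]
tool_rot: [-3.141, 0.001, 1.513]
contact_force: [-0.1, -0.5, -0.0]
opening: 0.0004
grip_force: 0.0
```

>>> apply_moves --motion "0 -0.4 0 0 0 0 0;0 -0.4 0 0 0 0 0;0 -0.4 0 0 0 0 0"

```text
time: 16.3
tool_pos: [0.6089, 0.0462, 0.0901]
tool_rot: [-3.142, -0.0, 1.514]
contact_force: [-0.0, 2.2, -1.5]
opening: 0.0005
grip_force: 1.6
```

```bash
python3 - <<'E'
from h import *
s=robot.observe();print(s['tool_pos'],s['contact_force'])
a=shot('side')['img'][160:290,250:400,::-1]
cv2.imwrite('pics/c5.png',cv2.resize(a,(600,520),interpolation=cv2.INTER_CUBIC))
E
```

```text
[0.60886985 0.04620361 0.09012948] [-0.03621682  2.15158574 -1.54189647]
```

View pics/c5.png

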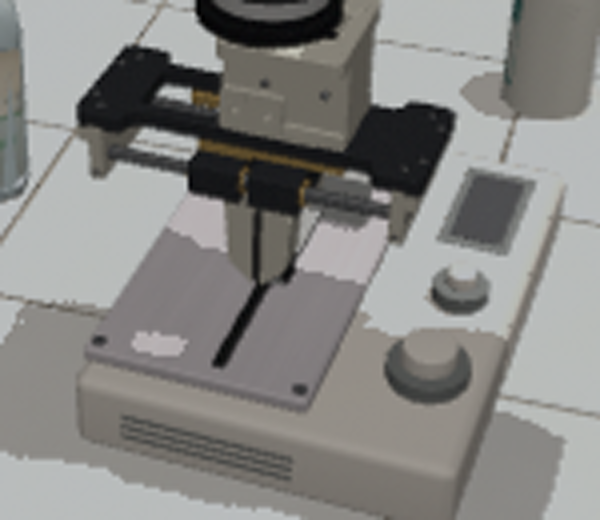

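Fingers are at (260,270) with the block just ahead of them, so the jaw is being pushed at about 2 N. I'll go on in small steps.

>>> apply_moves --motion "0 -0.2 0 0 0 0 0;0 -0.2 0 0 0 0 0"

```text
time: 16.6
tool_pos: [0.6086, 0.0423, 0.0901]
tool_rot: [-3.141, 0.0, 1.514]
contact_force: [0.7, 1.9, -1.3]
opening: 0.0004
grip_force: 1.6
```

>>> apply_moves --motion "0 -0.2 0 0 0 0 0;0 -0.1 0 0 0 0 0"

```text
time: 16.85
tool_pos: [0.6085, 0.0392, 0.0901]
tool_rot: [-3.142, 0.0, 1.514]
contact_force: [-0.1, 3.7, -2.3]
opening: 0.0007
grip_force: 1.6
```

>>> apply_moves --motion "0 -0.1 0 0 0 0 0;0 -0.1 0 0 0 0 0"

```text
time: 17.1
tool_pos: [0.6084, 0.0378, 0.0901]
tool_rot: [3.142, -0.001, 1.514]
contact_force: [0.6, 6.6, -1.6]
opening: 0.0006
grip_force: 3.7
```

>>> apply_moves --motion "0 -0.1 0 0 0 0 0;0 0 0 0 0 0 0"

```text
time: 17.35
tool_pos: [0.6084, 0.0378, 0.0902]
tool_rot: [3.141, -0.002, 1.514]
contact_force: [2.0, 8.4, -2.1]
opening: 0.0006
grip_force: 4.3
```

The jaw stopped where expected, with the force rising to about 8 N and no movement. Backing off, then over to start.

>>> apply_moves --motion "0 1 0 0 0 0 0;0 0.5 0 0 0 0 0;0 0 0 -3 0 0 0;0 0 0 -4 0 0 0;0 0 0 -3 0 0 0;0 0 -3.4 0 0 0 0;0 0 -3.5 0 0 0 0;0 0 -3.5 0 0 0 0;0 0 0 0 0 0 0"

```text
time: 18.48
tool_pos: [0.5036, 0.0574, 0.1907]
tool_rot: [-3.141, 0.001, 1.514]
contact_force: [1.0, -0.4, -0.1]
opening: 0.0003
grip_force: 0.0
```

```bash
python3 - <<'E'
from h import *
s=robot.observe();print(s['tool_pos'],s['tool_rot'],s['contact_force'])
p=shot('side');a=p['img'][130:290,250:400,::-1]
for t in ('bottle','start_top','jaw_grip'): print(t,[(np.round(d['centre'],3).tolist(),round(d['score'],2)) for d in robot.search_frame(t,p)[:4]])
# expected pixels
print('start px',proj(p,[.5058,.0672,.079]),(proj(p,[.5058,.0672,.079])-[250,130])*3.75)
cv2.imwrite('pics/c6.png',cv2.resize(a,(562,600),interpolation=cv2.INTER_CUBIC))
E
```

```text
[0.50356908 0.05735715 0.19071848] [-3.14111319e+00  6.68139392e-04  1.51398474e+00] [ 0.97097373 -0.42980828 -0.0888127 ]
bottle [([0.53, 0.288, 0.058], 0.96), ([0.452, 0.424, 0.061], 0.75), ([0.448, 0.235, 0.059], 0.73), ([0.6, -0.064, 0.133], 0.69)]
start_top [([0.507, 0.07, 0.077], 0.57)]
jaw_grip [([0.604, -0.042, 0.092], 0.88), ([0.568, 0.052, 0.056], 0.41)]
start px [357.74968047 246.20378107] [404.06130176 435.76417902]
```

View pics/c6.png

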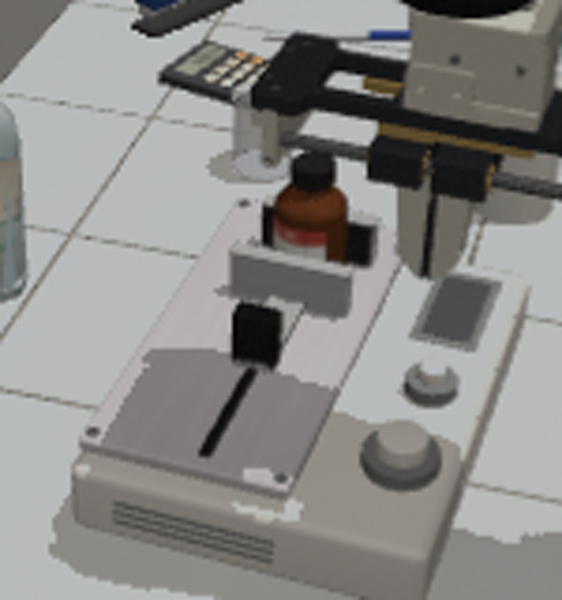

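The bottle stands between the jaws at (310,215), clamped, and start at (403,440) agrees with the estimate of (404,436). Now pressing start.

>>> apply_moves --motion "0 1 0.2 2 0 0 0;0 0 0 3 0 0 0;0 0 0 3 0 0 0;0 0 0 2 0 0 0;0 0 0 0.5 0 0 0;0 0 0 0 0 0 0"

```text
time: 19.42
tool_pos: [0.5085, 0.0671, 0.0852]
tool_rot: [3.141, 0.0, 1.514]
contact_force: [0.2, 0.6, 0.4]
opening: 0.0007
grip_force: 0.0
```

>>> apply_moves --motion "0 0 0 0.4 0 0 0;0 0 0 0.4 0 0 0;0 0 0 0.4 0 0 0;0 0 0 0.2 0 0 0;0 0 0 0 0 0 0"

```text
time: 20.05
tool_pos: [0.5086, 0.0672, 0.0716]
tool_rot: [3.14, -0.0, 1.514]
contact_force: [1.7, 0.5, 4.8]
opening: 0.0007
grip_force: 2.3
```

Near the bottom. I'll press gently until the hard stop shows.

>>> apply_moves --motion "0 0 0 0.1 0 0 0;0 0 0 0.1 0 0 0;0 0 0 0 0 0 0"

```text
time: 20.42
tool_pos: [0.5087, 0.0672, 0.071]
tool_rot: [3.139, 0.0, 1.514]
contact_force: [-2.2, -0.4, 17.7]
opening: 0.0007
grip_force: 8.8
```

Hard stop reached at z = 0.071 with 17.7 N. Releasing and retreating.

>>> apply_moves --motion "0 0 0 -0.5 0 0 0;0 0 0 -1 0 0 0;0 0 0 -3 0 0 0;0 0 0 -5 0 0 0;0 0 0 -5 0 0 0;0 0 0 -2 0 0 0;0 0 0 0 0 0 0;0 0 0 0 0 0 0"

```text
time: 21.42
tool_pos: [0.5069, 0.0672, 0.2327]
tool_rot: [-3.138, 0.0, 1.514]
contact_force: [-0.8, 0.5, -0.7]
opening: 0.0003
grip_force: 0.0
```

```bash
python3 - <<'E'
from h import *
print(robot.observe()['tool_pos'])
p=shot('side');cv2.imwrite('pics/c7.png',p['img'][:,:,::-1])
E
```

```text
[0.50694591 0.06718843 0.23273519]
```

View pics/c7.png

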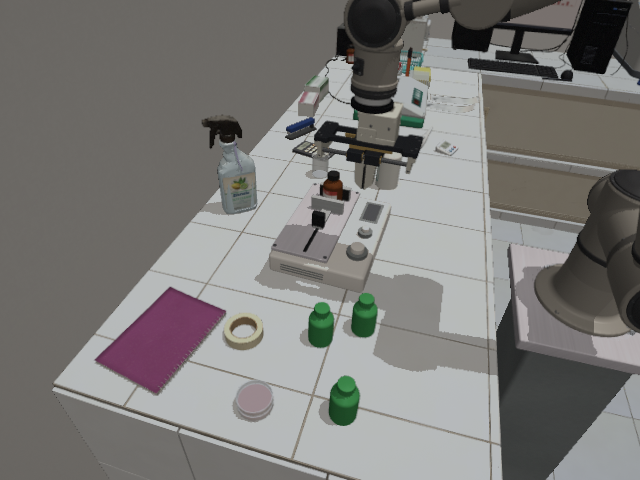

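The bottle is clamped upright at (332,188), the start button is released at (357,250), and the bystanders are in place.

```bash
python3 -c "
from cell import robot
print(robot.hand_in())"
```

```text
the job is handed in; nothing more can be done
None
```

The job is handed in: the amber bottle stands clamped snugly between the jaws, start was then pressed to its hard stop and released, and stop and the other things on the bench were left alone.

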